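Leak-test a batch of refilled toner cartridges

TASK

Leak-test the refilled toner cartridges on the bench: lay every one, rib up, in its own slot of the test tray, then close the clear lid and press its yellow pad down past the catch until it clicks, and screw the pump's black cap clockwise fully tight. Only when the lid is clicked shut and the cap is tight, pull the red pump lever towards you all the way to its stop, then ease it slowly back to rest without letting it snap. Leave the carton, bottle and brush alone.

Things in the scene. Friction and masses are not known exactly. Their poses are not given: they have to be found in the camera images.
- cart_cyan_mid (a point): Cyan refilled toner cartridge: black bar 36 (its x) x 110 (its y) x 30 mm high, with a cyan upright grip rib along the middle of its top, 16 mm wide (x), 60 mm long (y), 24 mm tall, so 54 mm high in all; 0.15 to 0.31 kg, loose, starts upright on the bench. The point lies at its centre, 27 mm above its underside; z is its up axis. May be absent.
- cart_magenta_mid (a point): Magenta refilled toner cartridge: black bar 36 (its x) x 110 (its y) x 30 mm high, with a magenta upright grip rib along the middle of its top, 16 mm wide (x), 60 mm long (y), 24 mm tall, so 54 mm high in all; 0.15 to 0.31 kg, loose, starts upright on the bench. The point lies at its centre, 27 mm above its underside; z is its up axis. May be absent.
- cart_yellow_mid (a point): Yellow refilled toner cartridge: black bar 36 (its x) x 110 (its y) x 30 mm high, with a yellow upright grip rib along the middle of its top, 16 mm wide (x), 60 mm long (y), 24 mm tall, so 54 mm high in all; 0.15 to 0.31 kg, loose, starts upright on the bench. The point lies at its centre, 27 mm above its underside; z is its up axis. May be absent.
- cart_green_mid (a point): Green refilled toner cartridge: black bar 36 (its x) x 110 (its y) x 30 mm high, with a green upright grip rib along the middle of its top, 16 mm wide (x), 60 mm long (y), 24 mm tall, so 54 mm high in all; 0.15 to 0.31 kg, loose, starts upright on the bench. The point lies at its centre, 27 mm above its underside; z is its up axis. May be absent.
- tray: Fixed grey test tray, 228 (x) x 142 (y) x 34 mm high; origin: centre of its underside, z up. Floor 6 mm up, walls 6 mm thick. Three low dividers (5 mm thick, tops 18 mm up, at x = -54, 0, 54 mm) make four slots 49 mm wide, 130 mm long along y, centred at x = -81, -27, 27, 81 mm, y = 0. A cartridge lies in a slot with its length along the tray's y, either way round, rib up.
- lid (a joint): Clear lid (blue trim, 228 x 142 mm, 42 mm deep, 0.25 kg), hinged on the tray's left (+y) top edge, rad: 0 = shut and caught, about 0.09 = resting on the catch, not clicked, 1.57 = upright. Starts leaning back at 1.75 to 2.0 and stays there; past upright it sinks shut slowly. The catch, a sprung roller at mid right (-y) side of the tray, gives at 10 to 15 N down on the yellow pad.
- lid_pad (a point): Centre of the top face of the yellow press pad (50 x 30 mm, 8 mm thick) on top of the lid at its far edge, opposite the hinge: 125 mm from the hinge line along the lid, 50 mm above the lid's lower face. When the lid is shut it is 84 mm above the bench. The point's z points out of the lid's outer face (up when shut).
- lid_hinge (a point): Middle of the lid's hinge line, at tray y = +71 mm, z = 34 mm; the hinge line runs along the tray's x, and the outer face of the lid is 42 mm from it.
- pump: Fixed blue test pump, block 240 (x) x 100 (y) x 60 mm high, origin at the centre of its underside, z up; screw cap on the end nearer the robot (x = -85 mm), lever behind (pivot x = +50 mm).
- cap (a joint): Round black captive screw cap on the pump, its turn in rad, growing CLOCKWISE seen from above: 4.0 = fully tight against its stop, when the white stripe on its top points at the red mark on the block. It starts 2.2 to 3.2 rad short of tight, stays where it is left (friction 0.12 N m) and does not rise or sink.
- cap_mid (a point): Centre of the screw cap, 46 mm diameter, 30 mm tall, half-way up (87 mm above the bench); its top is at 102 mm.
- lever (a joint): Sprung pump lever, angle in rad: 0 = rest, leaning 0.5 rad from vertical away from the robot (to the pump's +x); 1.1 = end stop, leaning 0.6 rad towards the robot (the pump's -x). About 5 N at the bar at rest, 10 N at the stop; let go, it springs back hard.
- lever_bar (a point): Centre of the red crossbar at the lever's upper end: along the pump's y, 16 mm diameter, 90 mm long, 120 mm from the pivot; the steel rod (12 mm diameter) meets it in the middle from below.
- lever_pivot (a point): The lever's pivot, on an axis along the pump's y, 68 mm above the bench.
- carton: Bystander: white and blue carton, 120 x 90 x 110 mm high, origin under its centre. Leave alone.
- bottle: Bystander: white bottle, 60 mm diameter, 130 mm high, origin under its centre. Leave alone.
- brush: Bystander: hand brush lying on the bench beyond the tray. Leave alone.

How it is judged (in metres and radians):
On the way, in this order (a step that is already met when the one before it is completed fails the run):
1. every cartridge present lies upright in a slot of the tray, the lid not yet clicked (x of cart_cyan_mid in the frame of tray between -0.108 and 0.108 m and y of cart_cyan_mid in the frame of tray between -0.025 and 0.025 m and z of cart_cyan_mid in the frame of tray between 0.026 and 0.04 m and angle between each of cart_cyan_mid, cart_magenta_mid, cart_yellow_mid, cart_green_mid's own z axis and vertical below 0.15 rad and x of cart_magenta_mid in the frame of tray between -0.108 and 0.108 m and y of cart_magenta_mid in the frame of tray between -0.025 and 0.025 m and z of cart_magenta_mid in the frame of tray between 0.026 and 0.04 m and x of cart_yellow_mid in the frame of tray between -0.108 and 0.108 m and y of cart_yellow_mid in the frame of tray between -0.025 and 0.025 m and z of cart_yellow_mid in the frame of tray between 0.026 and 0.04 m and x of cart_green_mid in the frame of tray between -0.108 and 0.108 m and y of cart_green_mid in the frame of tray between -0.025 and 0.025 m and z of cart_green_mid in the frame of tray between 0.026 and 0.04 m and value of joint lid above 0.05 rad), for 0.2 s.
2. the lid is clicked shut and the cap is tight (value of joint lid below 0.035 rad and value of joint cap above 3.85 rad), for 0.2 s.
3. the lever is pulled to its stop (all of step 2 and value of joint lever above 1 rad), for 0.1 s.
4. the lever is back at rest (value of joint lever below 0.06 rad), for 0.2 s.
At the end, for the whole second after the job is handed in: Every cartridge present lies still, upright (0.15 rad), on the floor of a tray slot (centre within 25 mm of the slot's middle lengthwise); lid clicked (under 0.035 rad), cap tight (over 3.85 rad), lever at rest (under 0.06 rad); carton, bottle and brush within 50 mm of where they began (all of step 2 and x of cart_cyan_mid in the frame of tray between -0.108 and 0.108 m and y of cart_cyan_mid in the frame of tray between -0.025 and 0.025 m and z of cart_cyan_mid in the frame of tray between 0.026 and 0.04 m and angle between each of cart_cyan_mid, cart_magenta_mid, cart_yellow_mid, cart_green_mid's own z axis and vertical below 0.15 rad and x of cart_magenta_mid in the frame of tray between -0.108 and 0.108 m and y of cart_magenta_mid in the frame of tray between -0.025 and 0.025 m and z of cart_magenta_mid in the frame of tray between 0.026 and 0.04 m and x of cart_yellow_mid in the frame of tray between -0.108 and 0.108 m and y of cart_yellow_mid in the frame of tray between -0.025 and 0.025 m and z of cart_yellow_mid in the frame of tray between 0.026 and 0.04 m and x of cart_green_mid in the frame of tray between -0.108 and 0.108 m and y of cart_green_mid in the frame of tray between -0.025 and 0.025 m and z of cart_green_mid in the frame of tray between 0.026 and 0.04 m and value of joint lever below 0.06 rad and linear speed of each of cart_cyan, cart_magenta, cart_yellow, cart_green below 0.03 m/s and distance of each of carton, bottle, brush from where it was at the start of the episode below 0.05 m); the robot touches nothing.
It fails at once if the lever is let snap back (faster than 2 rad/s) (velocity of joint lever below -2 rad/s and value of joint lever above 0.15 rad).
It fails at once if the lever is pulled before the lid is clicked and the cap tight (value of joint lever above 0.5 rad and (value of joint lid above 0.05 rad or value of joint cap below 3.8 rad)).
It fails at once if a bystander is pushed aside or tipped over (distance of any of carton, bottle, brush from where it was at the start of the episode above 0.05 m or angle between any of carton, bottle's own z axis and vertical above 0.5 rad).
Of cart_cyan, cart_magenta, cart_yellow, cart_green only 2 to 4 are there at a start; the rules pass over those that are not, and their reading is None.
At some moment in a run one of cart_cyan, cart_magenta, cart_yellow, cart_green may be knocked a few centimetres aside while the robot is not near it.
Once in a run the grip may slacken for a moment while it holds something.
It also fails if it takes over 210 s, if anything falls off the work surface, if the arm or the gripper's body presses on something with over 40 N, if the wrist force passes 120 N, or if a joint passes its speed limit or range.

ROBOT

A 6-joint arm with a two-finger parallel gripper is mounted at the origin on the work surface. World frame = base frame: x ahead of the robot, y to its left, z up, the work surface at z = 0. Lengths are in m, angles in degrees, forces in N, time in s.
With the tool pointing down it reaches from about 0.35 to 0.875 m from the base axis. Payload 4.2 kg.
Tool frame: the origin (TCP) lies between the finger pads; the fingertips stand 19 mm ahead of it and the grasp point (between the pads) is the TCP; z points along the fingers, y is the line along which they close (so a half turn about z gives the same grasp; the last joint's range is limited). The gripper opens to 87 mm and grips with 3 to 60 N. Pads are 19 mm wide; open, the fingers measure 117 mm over their backs; the gripper's body (75 mm by 190 mm) begins 51 mm behind the grasp point.
Start: joints at [81.509, 22.042, 0.453, 0, -68.411, -14.817], TCP at [0.247, 0.574, 0.242] pointing down, gripper open.
Joint ranges: [-179.83, 179.83], [-69.29, 118.12], [-61.27, 80.66], [-181.25, 117.63], [-171.15, -9.14], [-177.46, 177.46]. Speed limits (degrees/s): [159.86, 159.86, 180, 180, 180, 180].

INTERFACE

Orientations are given as a 3x3 rotation matrix whose columns are the frame's x, y, z axes.
In Python, from station import r gives the robot as it stands.
- The arm moves only by the tool drive_tool, never from a script. Its argument "steps" is one flat list of numbers, 7 for each row, row after row: the turn, a rotation vector about the tool's x, y, z in rad, then the shift along the tool's x, y, z in m, then the opening, from 0 (shut) to 1 (fully open). A call has 1 to 10 rows; each row shifts and turns the commanded pose from where the row before left it, along the tool's axes as they then stand; what a row does not reach is not made up. A row lasts 1/12 s, in which the tool goes at most 41.7 mm and 7.16 degrees, less where a joint would pass 70% of its speed; a pose out of reach is approached as far as the arm can. A call is refused whole if a number of a shift passes 0.0417 or a number of a turn 0.125, either way. A call with a gripper value outside its range is refused whole. The fingers move at their own pace and stop on an object; the grip force is fixed at half the most. Time passes only in rows, so rows that do not move let the fingers close. It gives the time, the measured TCP pose, the force, the opening and the grip force at its end, in the units of the state.
- r.sense(): the state, without advancing time (a new reading comes with each control period).
- r.capture(name): name is "scene" or "top" or "wrist"; returns the picture (384x512x3 uint8, blue, green, red); there is no depth.
- r.camera_params(name): a dict with "camera_matrix" (3x3 intrinsics, pixels), "extrinsics" (4x4, takes a point from world to camera coordinates). Camera axes: x right, y down, z forward; pixel columns grow to the right and rows downward; lengths in m; the calibration is good to about 2 mm. A picture is of the moment at which its call begins: read the wrist's pose just before it. camera_params takes no time and is no camera call; for the wrist camera it gives the pose at the moment of the call.
- r.finish_job(): hands the job in; it is judged then, once.
The state is a dict: "time_s": time; "joints": joint angles; "joint_velocities": joint speeds; "effort": joint torques, N m; "tcp_pos": TCP position; "ee_rot": TCP orientation; "wrist_force": force on the tool from outside, world axes, zero at the start; "moment": the same for the moment, N m; "gripper_width": opening from 0.0 (shut) to 1.0 (fully open); "gripper_force": force on a finger pad.
Only numpy, scipy, OpenCV 4.12 (cv2) and the standard library are available. Lean on these libraries where they do the work, as an engineer would, in place of code of your own. Each camera call takes 0.05 s, during which the arm holds its last target. There are 200 camera calls.

## Working session

There is one attempt and no reset: what is moved stays moved. The work goes in short steps, Python scripts to look and compute and a tool call to move; the robot and the scene stay as the last step left them, time stands still between calls to the robot, and variables do not carry over. Pictures are saved under pics/ and viewed, at most 14 in all, crops included, and the job is handed in when it is done.

Besides the shell and the picture viewer there is one more tool, called as name(argument=value, ...), one argument or row to a line, values as JSON. drive_tool: Moves the arm, as the interface text tells. Its arguments: {"type":"object","properties":{"steps":{"type":"array"}},"required":["steps"]}

```bash
ls; mkdir -p pics
python3 - <<'E'
from station import r
import cv2,numpy as np
for n in("scene","top"):
    im=r.capture(n);cv2.imwrite(f"pics/{n}0.png",im)
    p=r.camera_params(n);print(n,np.array(p["camera_matrix"]).round(1).tolist(),np.array(p["extrinsics"]).round(3).tolist())
s=r.sense();print(s["time_s"],s["tcp_pos"],np.array(s["ee_rot"]).round(3).tolist(),s["gripper_width"])
E
```

```text
pics
scene [[353.9, 0.0, 248.1], [0.0, 353.9, 189.2], [0.0, 0.0, 1.0]] [[-0.403, 0.915, 0.012, 0.223], [0.751, 0.338, -0.568, -0.363], [-0.523, -0.22, -0.823, 1.291], [0.0, 0.0, 0.0, 1.0]]
top [[496.2, 0.0, 262.0], [0.0, 496.2, 187.5], [0.0, 0.0, 1.0]] [[-0.005, -1.0, -0.0, -0.005], [-0.983, 0.005, -0.182, 0.576], [0.182, -0.0, -0.983, 1.526], [0.0, 0.0, 0.0, 1.0]]
0.1 [0.24708148 0.57354146 0.24056411] [[0.918, -0.396, -0.001], [-0.396, -0.918, -0.002], [0.0, 0.002, -1.0]] 0.9978602669913865
```

View pics/scene0.png

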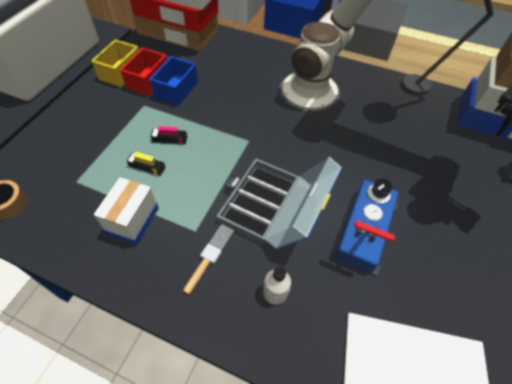

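View pics/top0.png

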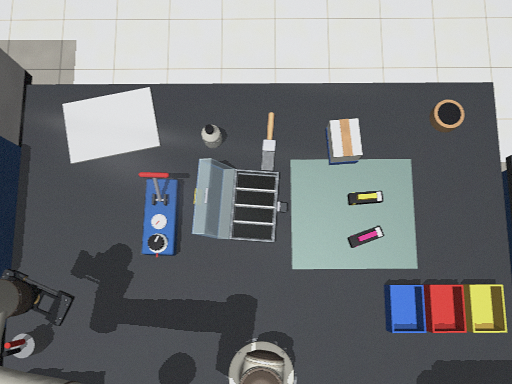

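The overhead picture shows yellow (366,197) and magenta (366,236) cartridges on the mat. The tray is at (255,205) with its lid leaning left, and the pump is at (160,215) with the cap at (157,243) and lever bar at (160,175). Zooming in on these now.

```bash
cat > h.py <<'E'
from station import r
import cv2,numpy as np
def cam(n):
    p=r.camera_params(n);return np.array(p["camera_matrix"]),np.array(p["extrinsics"])
def px2w(n,u,v,z,c=None):
    K,E=c or cam(n);R,t=E[:3,:3],E[:3,3]
    o=-R.T@t;d=R.T@np.linalg.inv(K)@[u,v,1];return (o+d*(z-o[2])/d[2]).round(4)
def w2px(n,P,c=None):
    K,E=c or cam(n);q=K@(E[:3,:3]@np.array(P,float)+E[:3,3]);return (q[:2]/q[2]).round(1)
def mask(im,col):
    h=cv2.cvtColor(im,cv2.COLOR_BGR2HSV)
    lo,hi={"yellow":((24,150,120),(34,255,255)),"magenta":((155,120,90),(172,255,255)),"red":((0,170,90),(6,255,255))}[col]
    return cv2.inRange(h,lo,hi)
def blobs(im,col,amin=15):
    n,l,s,c=cv2.connectedComponentsWithStats(mask(im,col))
    out=[]
    for i in range(1,n):
        if s[i,4]>=amin:
            ys,xs=np.nonzero(l==i);out.append((c[i].round(1),int(s[i,4]),cv2.minAreaRect(np.stack([xs,ys],1).astype(np.float32))))
    return out
E
python3 - <<'E'
from h import *
im=cv2.imread("pics/top0.png")
for c in("yellow","magenta","red"):
    for b in blobs(im,c): 
        P=px2w("top",*b[0],0.05); bx=cv2.boxPoints(b[2]); print(c,b[0],b[1],P,[px2w("top",*q,.054)[:2].tolist() for q in bx])
cv2.imwrite("pics/topz.png",cv2.resize(im[145:265,135:295],None,fx=5,fy=5,interpolation=cv2.INTER_CUBIC))
E
```

```text
magenta [367.1 235.7] 100 [ 0.4211 -0.3358  0.05  ] [[0.4184, -0.3044], [0.4381, -0.3602], [0.4228, -0.3651], [0.4031, -0.3093]]
red [443.8 307.4] 1457 [ 0.2014 -0.5603  0.05  ] [[0.2688, -0.5019], [0.2756, -0.6236], [0.1297, -0.6214], [0.1231, -0.5019]]
red [  7.2 345.1] 26 [0.0974 0.7625 0.05  ] [[0.104, 0.7707], [0.1039, 0.7526], [0.0924, 0.7516], [0.0925, 0.7696]]
```

View pics/topz.png

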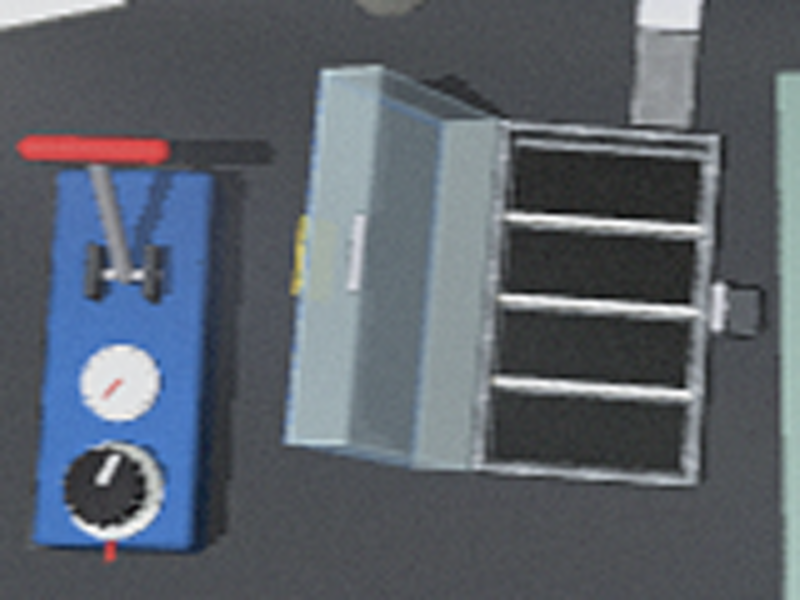

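Run:
```python
from h import *
from scipy.optimize import least_squares as ls
c=cam("top");f=lambda X,Y,z:px2w("top",135+X/5-.4,145+Y/5-.4,z,c)
print("cam",-c[1][:3,:3].T@c[1][:3,3])
obs=[((.114,-.071),f(720,137,.034)),((-.114,-.071),f(697,485,.034)),((-.114,.071),f(480,467,.034)),((.114,.071),f(503,122,.034)),
 ((.054,-.065),f(701,232,.018)),((0,-.065),f(695,313,.018)),((-.054,-.065),f(690,397,.018))]
def fit(obs):
    F=lambda p:np.concatenate([np.array([p[0]+a*np.cos(p[2])-b*np.sin(p[2]),p[1]+a*np.sin(p[2])+b*np.cos(p[2])])-w[:2] for (a,b),w in obs])
    s=ls(F,[.5,0,0]);print(s.x.round(4),np.degrees(s.x[2]).round(2),(s.fun*1000).round(1));return s.x
fit(obs)
print("pump");fit([((.12,.05),f(60,172,.06)),((.12,-.05),f(213,175,.06)),((-.12,-.05),f(195,550,.06)),((-.12,.05),f(36,543,.06))])
print("cap",f(105,492,.102),"bar",f(93,150,.173),f(22,147,.173),f(165,152,.173))
print("pad edge",f(300,255,.12))
im=cv2.imread("pics/top0.png");hs=cv2.cvtColor(im,cv2.COLOR_BGR2HSV)
print(hs[197,366:374].tolist())
m=cv2.inRange(hs[185:210,345:387],(18,100,100),(40,255,255));ys,xs=np.nonzero(m);
rc=cv2.minAreaRect(np.stack([xs+345,ys+185],1).astype(np.float32));print(len(xs),px2w("top",xs.mean()+345,ys.mean()+185,.05),[px2w("top",*q,.054)[:2].tolist() for q in cv2.boxPoints(rc)])
```

```text
cam [ 0.28846746 -0.00678303  1.60557475]
[ 0.5227  0.0181 -0.0748] -4.29 [ 1.   0.1 -1.6  0.2 -3.1  4.7  0.9  1.1  1.2 -1.9  0.5 -2.3  1.  -1.9]
pump
[ 0.4849  0.3134 -0.0256] -1.47 [ 2.4  1.   2.3 -1.6 -1.2 -0.4 -3.5  1. ]
cap [0.3979 0.3148 0.102 ] bar [0.5939 0.3135 0.173 ] [0.5959 0.3555 0.173 ] [0.5924 0.271  0.173 ]
pad edge [0.5394 0.1974 0.12  ]
[[31, 135, 231], [31, 137, 233], [30, 133, 234], [30, 133, 236], [30, 132, 238], [31, 134, 238], [30, 135, 238], [30, 136, 238]]
112 [ 0.5465 -0.3375  0.05  ] [[0.5596, -0.2962], [0.5592, -0.3692], [0.5207, -0.3674], [0.5211, -0.2947]]
```

drive_tool(
  steps=[0,0,0.118,0,0,-0.01,1,0,0,0.118,0,0,-0.01,1,0,0,0.118,0,0,-0.01,1,0,0,0.118,0,0,-0.01,1,0,0,0.118,0,0,-0.01,1,0,0,0.118,0,0,-0.01,1,0,0,0.118,0,0,-0.01,1],
)

```text
time_s: 0.68
tcp_pos: [0.2471, 0.5737, 0.3114]
ee_rot: [[0.326, -0.945, -0.001], [-0.945, -0.326, -0.001], [0.001, 0.001, -1.0]]
wrist_force: [0.5, -0.9, 0.8]
gripper_width: 1.001
gripper_force: 0.0
```

drive_tool(
  steps=[0,0,0,0.041,-0.0065,0,1,0,0,0,0.041,-0.0065,0,1,0,0,0,0.041,-0.0065,0,1,0,0,0,0.041,-0.0065,0,1,0,0,0,0.041,-0.0065,0,1,0,0,0,0.041,-0.0065,0,1,0,0,0,0.041,-0.0065,0,1,0,0,0,0.041,-0.0065,0,1,0,0,0,0.041,-0.0065,0,1,0,0,0,0.041,-0.0065,0,1],
)

```text
time_s: 1.52
tcp_pos: [0.4447, 0.2067, 0.3114]
ee_rot: [[0.332, -0.943, -0.0], [-0.943, -0.332, 0.0], [-0.0, 0.0, -1.0]]
wrist_force: [0.4, 0.7, 0.5]
gripper_width: 0.999
gripper_force: 0.0
```

drive_tool(
  steps=[0,0,0,0.036,0.0146,0,1,0,0,0,0.036,0.0146,0,1,0,0,0,0.036,0.0146,0,1,0,0,0,0.036,0.0146,0,1,0,0,0,0.036,0.0146,0,1,0,0,0,0.036,0.0146,0,1,0,0,0,0.036,0.0146,0,1,0,0,0,0.036,0.0146,0,1,0,0,0,0.036,0.0146,0,1,0,0,0,0.036,0.0146,0,1],
)

```text
time_s: 2.35
tcp_pos: [0.4253, -0.1811, 0.3114]
ee_rot: [[0.332, -0.943, -0.0], [-0.943, -0.332, 0.0], [-0.0, -0.0, -1.0]]
wrist_force: [1.2, 0.4, -0.1]
gripper_width: 1.001
gripper_force: 0.0
```

```bash
cat >> h.py <<'E'
def find(n,col,zt=.054,lo=None):
    im=r.capture(n);c=cam(n);h=cv2.cvtColor(im,cv2.COLOR_BGR2HSV)
    a,b={"yellow":((22,90,110),(38,255,255)),"magenta":((155,110,80),(172,255,255))}[col]
    k,l,s,ce=cv2.connectedComponentsWithStats(cv2.inRange(h,a,b))
    out=[]
    for i in np.argsort(-s[1:,4])[:2]+1:
        ys,xs=np.nonzero(l==i);P=np.array([px2w(n,x,y,zt,c)[:2] for x,y in zip(xs,ys)])
        if len(P)<20: continue
        m=cv2.minAreaRect(P.astype(np.float32)*1000);w,hh=m[1];ang=m[2]+(0 if w>hh else 90)
        yaw=(ang-90+90)%180-90
        out.append((len(P),(np.array(m[0])/1000).round(4).tolist(),np.round(m[1],1).tolist(),round(yaw,1)))
    print(n,col,out);return im
E
python3 - <<'E'
from h import *
im=find("wrist","magenta");find("wrist","yellow");cv2.imwrite("pics/w1.png",im);print(r.sense()["tcp_pos"])
E
```

```text
wrist magenta [(902, [0.4199, -0.3388], [18.7, 60.4], 19.0), (31, [0.4246, -0.2946], [2.4, 11.2], 20.7)]
wrist yellow [(427, [0.5436, -0.3179], [20.0, 27.0], 4.6), (249, [0.1133, -0.0763], [19.2, 86.6], 27.1)]
[ 0.42504868 -0.18343675  0.31085689]
```

View pics/w1.png

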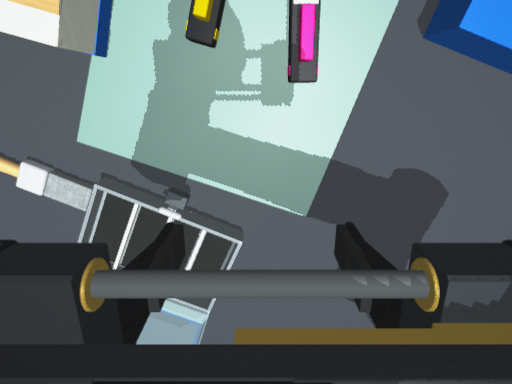

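drive_tool(
  steps=[0,0,0,0.036,0.014,0,1,0,0,0,0.036,0.014,0,1,0,0,0,0.036,0.014,0,1,0,0,0,0.037,0.014,0,1,0,0,0,0,0,0,1,0,0,0,0,0,0.04,1,0,0,0,0,0,0.04,1,0,0,0,0,0,0.04,1,0,0,0,0,0,0.04,1],
)

```text
time_s: 3.2
tcp_pos: [0.4212, -0.3339, 0.15]
ee_rot: [[0.332, -0.943, 0.001], [-0.943, -0.332, 0.0], [0.0, -0.001, -1.0]]
wrist_force: [1.5, -0.4, -1.0]
gripper_width: 1.003
gripper_force: 0.0
```

Run:
```python
from h import *
find("wrist","magenta");find("scene","magenta");find("scene","yellow")
im=find("wrist","yellow");print(r.sense()["tcp_pos"])
```

```text
wrist magenta [(1487, [0.4169, -0.3364], [15.4, 61.8], 18.9), (22, [0.4209, -0.3033], [0.9, 10.6], 18.2)]
scene magenta [(151, [0.4285, -0.3295], [34.1, 61.3], 24.4)]
scene yellow [(878, [0.2098, -0.701], [256.1, 138.7], -68.3), (151, [0.5514, -0.337], [27.3, 64.6], 4.7)]
wrist yellow [(2379, [0.5472, -0.3386], [23.4, 68.9], 4.3), (223, [0.5411, -0.1981], [10.0, 51.0], 10.2)]
[ 0.42199444 -0.33462385  0.15211888]
```

drive_tool(
  steps=[0,0,0,0.001,0.003,0.04,1,0,0,0,0,0,0.03,1,0,0,0,0,0,0.02,1,0,0,0,0,0,0.008,1,0,0,0,0,0,0,0.5,0,0,0,0,0,0,0,0,0,0,0,0,0,0,0,0,0,0,0,0,0,0,0,0,0,0,0,0],
)

```text
time_s: 4.15
tcp_pos: [0.4199, -0.337, 0.0551]
ee_rot: [[0.332, -0.943, 0.003], [-0.943, -0.332, -0.001], [0.002, -0.002, -1.0]]
wrist_force: [0.7, -0.8, -0.1]
gripper_width: 0.71
gripper_force: 0.0
```

drive_tool(
  steps=[0,0,0,0,0,0.002,0,0,0,0,0,0,0,0,0,0,0,0,0,0,0,0,0,0,0,0,0,0,0,0,0,0,0,0,0,0,0,0,0,0,0,0,0,0,0,0,0,0,0,0,0,0,0,0,0,0,0,0,0,0,0,0,0],
)

```text
time_s: 4.9
tcp_pos: [0.4191, -0.3366, 0.0515]
ee_rot: [[0.332, -0.943, 0.0], [-0.943, -0.332, -0.0], [0.0, -0.0, -1.0]]
wrist_force: [0.5, -0.4, -0.9]
gripper_width: 0.179
gripper_force: 30.0
```

drive_tool(
  steps=[0,0,0,0,0,-0.02,0,0,0,0,0,0,-0.04,0,0,0,0,0,0,-0.04,0,0,0,0.1035,0,0,-0.02,0,0,0,0.1035,0,0,0,0,0,0,0.1035,0,0,0,0,0,0,0.1035,0,0,0,0,0,0,0,0,0,0,0],
)

```text
time_s: 5.57
tcp_pos: [0.4182, -0.3362, 0.1711]
ee_rot: [[-0.078, -0.997, -0.001], [-0.997, 0.078, 0.001], [-0.001, 0.001, -1.0]]
wrist_force: [-0.1, -0.0, -2.3]
gripper_width: 0.182
gripper_force: 30.0
```

drive_tool(
  steps=[0,0,0,-0.03,0.0005,0,0,0,0,0,-0.04,0.0005,0,0,0,0,0,-0.04,0.0005,0,0,0,0,0,-0.04,0.0005,0,0,0,0,0,-0.04,0.0005,0,0,0,0,0,-0.04,0.0005,0,0,0,0,0,-0.04,0.0005,0,0,0,0,0,-0.04,0.0005,0,0,0,0,0,-0.03,0.0005,0,0,0,0,0,-0.02,0,0,0],
)

```text
time_s: 6.4
tcp_pos: [0.4414, 0.0253, 0.1714]
ee_rot: [[-0.07, -0.998, -0.0], [-0.998, 0.07, 0.0], [-0.0, 0.0, -1.0]]
wrist_force: [0.7, 0.7, -2.6]
gripper_width: 0.18
gripper_force: 30.0
```

Run:
```python
from h import *
cv2.imwrite("pics/w2.png",r.capture("wrist"));s=r.sense();print(s["tcp_pos"],s["gripper_force"],s["wrist_force"])
# tray features seen
for P in [(.114,-.071,.034),(-.114,-.071,.034),(-.054,-.065,.018),(0,-.065,.018)]:
    t=np.radians(-4.3);print(w2px("wrist",[.5225+P[0]*np.cos(t)-P[1]*np.sin(t),.018+P[0]*np.sin(t)+P[1]*np.cos(t),P[2]]))
```

```text
[0.44239622 0.02689507 0.17152775] 29.96201619738713 [ 0.71365877  2.82843058 -2.79695452]
[35.7 96.1]
[299.2  97.7]
[231.6 103.4]
[172.9 103.1]
```

View pics/w2.png

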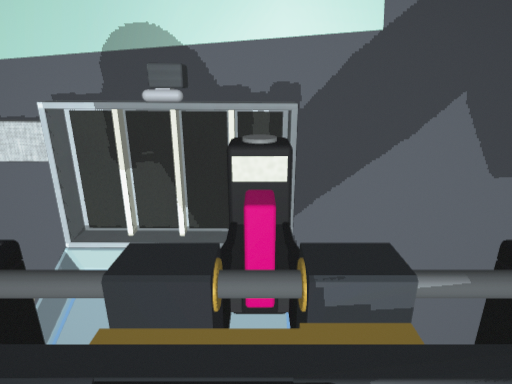

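Run:
```python
from h import *
from scipy.optimize import least_squares as ls
c=cam("wrist");print("cam pos",(-c[1][:3,:3].T@c[1][:3,3]).round(3))
O=[((.114,-.071,.034),(40,103)),((-.114,-.071,.034),(299,103)),((.054,-.065,.018),(119,109)),((0,-.065,.018),(178,109)),((-.054,-.065,.018),(232,109)),((0,.065,.018),(182,236)),((.054,.065,.018),(131,236))]
def F(p):
    t=p[2];return np.concatenate([w2px("wrist",[p[0]+a*np.cos(t)-b*np.sin(t),p[1]+a*np.sin(t)+b*np.cos(t),z],c)-q for (a,b,z),q in O])
s=ls(F,[.52,.018,-.075],diff_step=1e-3);print(s.x.round(4),np.degrees(s.x[2]),s.fun.round(1))
```

```text
cam pos [ 0.437 -0.056  0.315]
[ 0.5216  0.0237 -0.0744] -4.2652746171379885 [-1.4 -0.1  1.4  1.3 -2.6  0.1 -3.2  0.4  1.2  0.7  2.3  0.3  2.   0. ]
```

drive_tool(
  steps=[0,0,0,0,0.001,0.04,0,0,0,0,0,0,0.03,0,0,0,0,0,0,0.02,0,0,0,0,0,0,0.013,0,0,0,0,0,0,0.008,0,0,0,0,0,0,0,0],
)

```text
time_s: 6.95
tcp_pos: [0.4396, 0.0222, 0.0589]
ee_rot: [[-0.075, -0.997, -0.004], [-0.997, 0.075, -0.002], [0.002, 0.004, -1.0]]
wrist_force: [-0.4, 0.6, -1.5]
gripper_width: 0.185
gripper_force: 30.0
```

drive_tool(
  steps=[0,0,0,0,0,0.001,0,0,0,0,0,0,0,0.6,0,0,0,0,0,0,0.6,0,0,0,0,0,0,0.6,0,0,0,0,0,0,0.6,0,0,0,0,0,-0.02,0.6,0,0,0,0,0,-0.04,0.7,0,0,0,0,0,-0.04,1,0,0,0,0,0,-0.04,1,0,0,0,0,0,0,1],
)

```text
time_s: 7.78
tcp_pos: [0.4456, 0.0239, 0.2081]
ee_rot: [[-0.074, -0.997, 0.018], [-0.997, 0.074, 0.005], [-0.006, -0.017, -1.0]]
wrist_force: [1.5, -0.6, -0.5]
gripper_width: 0.787
gripper_force: 0.0
```

Run:
```python
from h import *
print(r.sense()["tcp_pos"]);im=find("wrist","magenta",.06);find("top","yellow");find("top","magenta",.06);find("scene","yellow");cv2.imwrite("pics/w3.png",im)
```

```text
[0.44560976 0.02394906 0.20807679]
wrist magenta [(1092, [0.4385, 0.0209], [62.4, 16.2], -4.4), (22, [0.4573, 0.0508], [10.6, 1.1], -4.6)]
top yellow [(1206, [0.1998, -0.6921], [105.4, 142.2], 89.7), (96, [0.5465, -0.3401], [17.2, 58.4], 4.1)]
top magenta []
scene yellow [(951, [0.207, -0.6971], [251.1, 146.5], -72.1), (156, [0.5515, -0.3351], [27.5, 68.4], 4.2)]
```

drive_tool(
  steps=[0,0,-0.075,0,0,0,1,0,0,-0.075,0,0,0,1,0,0,0,0,0,0,1],
)

```text
time_s: 8.23
tcp_pos: [0.4399, 0.0224, 0.1979]
ee_rot: [[0.075, -0.997, -0.004], [-0.997, -0.075, -0.001], [0.001, 0.004, -1.0]]
wrist_force: [-0.1, 0.2, 0.5]
gripper_width: 0.999
gripper_force: 0.0
```

drive_tool(
  steps=[0,0,0,0.037,-0.0075,0,1,0,0,0,0.037,-0.0075,0,1,0,0,0,0.037,-0.0075,0,1,0,0,0,0.037,-0.0075,0,1,0,0,0,0.037,-0.0075,0,1,0,0,0,0.037,-0.0075,0,1,0,0,0,0.037,-0.0075,0,1,0,0,0,0.037,-0.0075,0,1,0,0,0,0.037,-0.0075,0.01,1,0,0,0,0.037,-0.0075,0.02,1],
)

```text
time_s: 9.07
tcp_pos: [0.5439, -0.3424, 0.1705]
ee_rot: [[0.072, -0.997, 0.003], [-0.997, -0.072, -0.002], [0.002, -0.002, -1.0]]
wrist_force: [0.4, 0.5, 0.5]
gripper_width: 1.003
gripper_force: 0.0
```

drive_tool(
  steps=[0,0,0,0,0,0.02,1,0,0,0,0,0,0,1,0,0,0,0,0,0,1],
)

```text
time_s: 9.32
tcp_pos: [0.5412, -0.3395, 0.1473]
ee_rot: [[0.072, -0.997, -0.006], [-0.997, -0.072, 0.002], [-0.002, 0.006, -1.0]]
wrist_force: [-0.9, -0.3, 0.6]
gripper_width: 0.996
gripper_force: 0.0
```

Run:
```python
from h import *
print(r.sense()["tcp_pos"]);im=find("wrist","yellow")
```

```text
[ 0.54115689 -0.33954662  0.14730796]
wrist yellow [(1481, [0.5493, -0.3409], [15.9, 63.9], 4.2), (200, [0.3796, -0.2619], [8.7, 47.2], 12.5)]
```

drive_tool(
  steps=[0,0,0,0.0005,-0.006,0.04,1,0,0,0,0,0,0.03,1,0,0,0,0,0,0.015,1,0,0,0,0,0,0.01,1,0,0,0,0,0,0,0,0,0,0,0,0,0,0,0,0,0,0,0,0,0,0,0,0,0,0,0,0,0,0,0,0,0,0,0],
)

```text
time_s: 10.12
tcp_pos: [0.5496, -0.3401, 0.0567]
ee_rot: [[0.074, -0.997, 0.003], [-0.997, -0.074, -0.001], [0.001, -0.003, -1.0]]
wrist_force: [0.1, -1.1, -0.7]
gripper_width: 0.707
gripper_force: 0.0
```

drive_tool(
  steps=[0,0,0,0,0,0,0,0,0,0,0,0,0,0,0,0,0,0,0,0,0,0,0,0,0,0,0,0,0,0,0,0,0,0,0,0,0,0,0,0,0,0],
)

```text
time_s: 10.62
tcp_pos: [0.5487, -0.3399, 0.055]
ee_rot: [[0.074, -0.997, -0.0], [-0.997, -0.074, 0.0], [-0.0, 0.0, -1.0]]
wrist_force: [0.7, 0.0, -0.3]
gripper_width: 0.242
gripper_force: 0.0
```

drive_tool(
  steps=[0,0,0,0,0,0,0,0,0,0,0,0,0,0,0,0,0,0,0,0,0,0,0,0,0,0,0,0],
)

```text
time_s: 10.95
tcp_pos: [0.5484, -0.3398, 0.0549]
ee_rot: [[0.074, -0.997, -0.001], [-0.997, -0.074, 0.0], [-0.0, 0.001, -1.0]]
wrist_force: [-0.4, -0.1, -0.3]
gripper_width: 0.182
gripper_force: 30.0
```

drive_tool(
  steps=[0,0,0,0,0,-0.02,0,0,0,0,0,0,-0.04,0,0,0,0,0,0,-0.04,0,0,0,0.075,0,0,-0.02,0,0,0,0.075,0,0,0,0,0,0,0,0,0,0,0],
)

```text
time_s: 11.45
tcp_pos: [0.5494, -0.3398, 0.1768]
ee_rot: [[-0.077, -0.997, 0.004], [-0.997, 0.077, -0.001], [0.0, -0.004, -1.0]]
wrist_force: [0.2, 0.3, -3.9]
gripper_width: 0.175
gripper_force: 30.0
```

drive_tool(
  steps=[0,0,0,-0.03,0.0027,0,0,0,0,0,-0.04,0.0027,0,0,0,0,0,-0.04,0.0027,0,0,0,0,0,-0.04,0.0027,0,0,0,0,0,-0.04,0.0027,0,0,0,0,0,-0.04,0.0027,0,0,0,0,0,-0.04,0.0027,0,0,0,0,0,-0.04,0.0027,0,0,0,0,0,-0.03,0.0027,0,0,0,0,0,-0.02,0.0027,0,0],
)

```text
time_s: 12.28
tcp_pos: [0.5481, 0.024, 0.1735]
ee_rot: [[-0.071, -0.997, -0.003], [-0.997, 0.071, -0.0], [0.0, 0.002, -1.0]]
wrist_force: [0.7, 0.3, -2.5]
gripper_width: 0.184
gripper_force: 3.0
```

drive_tool(
  steps=[0,0,0,0,0,0,0,0,0,0,0,0,0,0],
)

```text
time_s: 12.45
tcp_pos: [0.5482, 0.0222, 0.1737]
ee_rot: [[-0.072, -0.997, -0.003], [-0.997, 0.072, -0.001], [0.001, 0.003, -1.0]]
wrist_force: [0.3, -0.8, -2.1]
gripper_width: 0.182
gripper_force: 30.0
```

Run:
```python
from h import *
im=find("wrist","yellow",.174);cv2.imwrite("pics/w4.png",im);print(r.sense()["tcp_pos"])
```

```text
wrist yellow [(5243, [0.5542, 0.0711], [13.4, 190.0], 85.6), (2436, [0.5477, 0.0074], [44.3, 15.4], -4.3)]
[0.54833573 0.02123032 0.17382787]
```

View pics/w4.png

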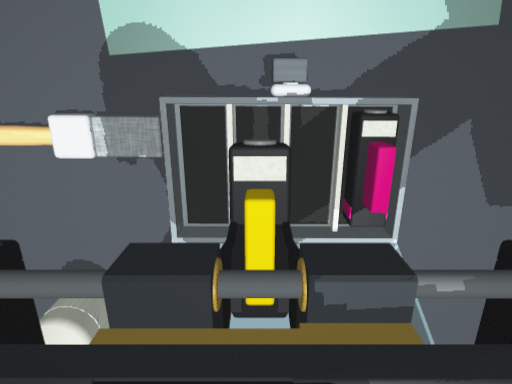

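drive_tool(
  steps=[0,0,0,0,0,0.04,0,0,0,0,0,0,0.03,0,0,0,0,0,0,0.02,0,0,0,0,0,0,0.012,0,0,0,0,0,0,0.006,0,0,0,0,0,0,0,0,0,0,0,0,0,0,0],
)

```text
time_s: 13.08
tcp_pos: [0.5495, 0.0205, 0.0672]
ee_rot: [[-0.077, -0.997, 0.0], [-0.997, 0.077, -0.0], [0.0, -0.0, -1.0]]
wrist_force: [0.1, 0.2, -2.3]
gripper_width: 0.177
gripper_force: 30.0
```

drive_tool(
  steps=[0,0,0,0,0,0.004,0,0,0,0,0,0,0.002,0,0,0,0,0,0,0,0],
)

```text
time_s: 13.33
tcp_pos: [0.5508, 0.0218, 0.0627]
ee_rot: [[-0.075, -0.997, 0.004], [-0.997, 0.075, 0.001], [-0.001, -0.004, -1.0]]
wrist_force: [0.5, 1.3, 2.5]
gripper_width: 0.176
gripper_force: 30.0
```

drive_tool(
  steps=[0,0,0,0,0,0,0.6,0,0,0,0,0,0,0.6,0,0,0,0,0,0,0.6,0,0,0,0,0,0,0.6,0,0,0,0,0,-0.02,0.6,0,0,0,0,0,-0.04,0.6,0,0,0,0,0,-0.04,0,0,0,0,0,0,-0.04,0,0,0,0,0,0,-0.04,0,0,0,0,0,0,-0.02,0],
)

```text
time_s: 14.17
tcp_pos: [0.5508, 0.0211, 0.2668]
ee_rot: [[-0.075, -0.997, 0.009], [-0.997, 0.075, 0.001], [-0.002, -0.008, -1.0]]
wrist_force: [0.9, -0.0, 0.7]
gripper_width: 0.379
gripper_force: 0.0
```

Run:
```python
from h import *
print(r.sense()["tcp_pos"]);im=find("wrist","yellow",.06);find("wrist","magenta",.06);cv2.imwrite("pics/w5.png",im)
```

```text
[0.55075256 0.02111654 0.26683103]
wrist yellow [(5206, [0.5325, 0.2698], [32.9, 466.7], 86.5), (759, [0.5539, 0.0234], [63.2, 16.1], -4.6)]
wrist magenta [(1034, [0.4441, 0.0257], [70.6, 23.2], -1.8), (58, [0.4692, 0.0509], [16.2, 5.8], 0.0)]
```

View pics/w5.png

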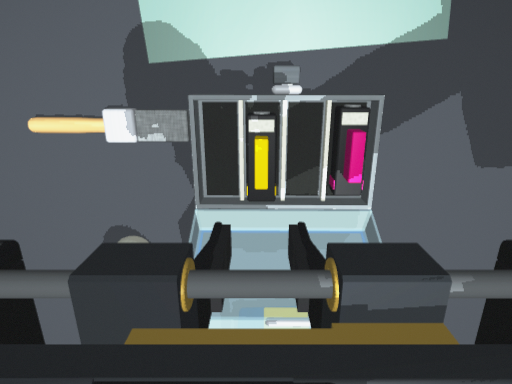

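drive_tool(
  steps=[0,0,0,-0.041,0.004,0,0,0,0,0,-0.041,0.004,0,0,0,0,0,-0.041,0.004,0,0,0,0,0,-0.041,0.004,0,0,0,0,0,-0.041,0.004,0,0,0,0,0,0,0,0,0],
)

```text
time_s: 14.77
tcp_pos: [0.5441, 0.2328, 0.2588]
ee_rot: [[-0.07, -0.998, -0.002], [-0.998, 0.07, 0.0], [0.0, 0.002, -1.0]]
wrist_force: [1.1, -1.9, -0.4]
gripper_width: 0.001
gripper_force: 0.0
```

drive_tool(
  steps=[0,0,0,0,0,0.04,0,0,0,0,0,0,0.04,0,0,0,0,0,0,0.035,0,0,0,0,0,0,0,0],
)

```text
time_s: 15.1
tcp_pos: [0.5394, 0.2241, 0.1371]
ee_rot: [[-0.078, -0.997, -0.016], [-0.997, 0.078, -0.009], [0.01, 0.015, -1.0]]
wrist_force: [-0.5, -0.1, -1.8]
gripper_width: 0.009
gripper_force: 0.0
```

drive_tool(
  steps=[0,0,0,0.015,0,0,0,0,0,0,0.015,0,0,0,0,0,0,0.015,0,0,0,0,0,0,0.015,0,0,0,0,0,0,0.015,0,0,0,0,0,0,0.015,0,0,0,0,0,0,0.015,0,0,0,0,0,0,0.015,0,0,0,0,0,0,0,0,0,0],
)

```text
time_s: 15.85
tcp_pos: [0.5348, 0.1043, 0.1466]
ee_rot: [[-0.079, -0.997, -0.001], [-0.997, 0.079, -0.001], [0.001, 0.001, -1.0]]
wrist_force: [0.6, 0.2, 0.7]
gripper_width: 0.005
gripper_force: 0.2
```

Run:
```python
from h import *
print(r.sense()["tcp_pos"])
a=r.capture("scene")[140:300,190:430];b=r.capture("top")[120:270,130:310]
cv2.imwrite("pics/l1.png",np.hstack([cv2.resize(a,(400,267)),cv2.resize(b,(320,267))]))
```

```text
[0.53480594 0.10427995 0.14655545]
```

View pics/l1.png

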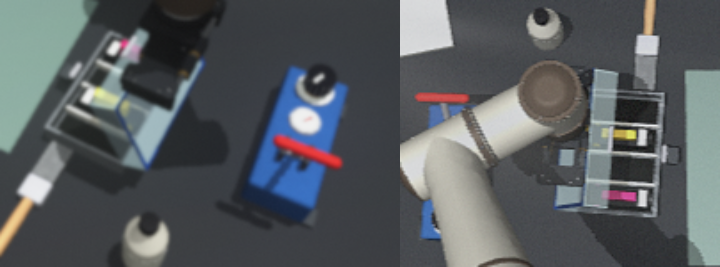

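drive_tool(
  steps=[0,0,0,0,0,-0.035,0,0,0,0,0,0,-0.035,0,0,0,0,0,0,-0.035,0,0,0,0,0.034,0.0018,0,0,0,0,0,0.034,0.0018,0,0,0,0,0,0.034,0.0018,0,0,0,0,0,0.034,0.0018,0,0,0,0,0,0,0,0,0,0,0,0,0,0,0,0,0,0,0,0,0,0,0],
)

```text
time_s: 16.78
tcp_pos: [0.5176, -0.0277, 0.2502]
ee_rot: [[-0.076, -0.997, -0.002], [-0.997, 0.076, -0.001], [0.001, 0.002, -1.0]]
wrist_force: [0.8, 0.3, -0.4]
gripper_width: 0.007
gripper_force: 0.0
```

drive_tool(
  steps=[0,0,0,0,0,0,0,0,0,0,0,0,0,0,0,0,0,0,0,0,0,0,0,0,0,0,0,0,0,0,0,0,0,0,0,0,0,0,0,0,0,0,0,0,0,0,0,0,0,0,0,0,0,0,0,0,0,0,0,0,0,0,0,0,0,0,0,0,0,0],
)

```text
time_s: 17.62
tcp_pos: [0.5181, -0.0276, 0.2511]
ee_rot: [[-0.076, -0.997, 0.0], [-0.997, 0.076, 0.0], [-0.0, -0.0, -1.0]]
wrist_force: [-0.5, 0.5, -0.6]
gripper_width: 0.005
gripper_force: 0.0
```

Run:
```python
from h import *
print(r.sense()["tcp_pos"])
w=r.capture("wrist");print(find and w2px("wrist",[.5176,-.0314,.095]))
b=r.capture("scene")[110:270,190:370]
cv2.imwrite("pics/l2.png",np.hstack([cv2.resize(w,(440,330)),cv2.resize(b,(350,330))]))
```

```text
[ 0.51810672 -0.02764724  0.25106637]
[260.  170.5]
```

View pics/l2.png

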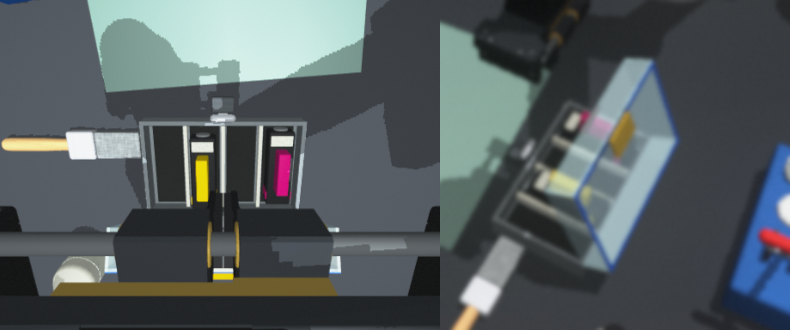

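drive_tool(
  steps=[0,0,0,0,0,0,0,0,0,0,0,0,0,0,0,0,0,0,0,0,0,0,0,0,0,0,0,0,0,0,0,0,0,0,0,0,0,0,0,0,0,0,0,0,0,0,0,0,0,0,0,0,0,0,0,0,0,0,0,0,0,0,0,0,0,0,0,0,0,0],
)

```text
time_s: 18.55
tcp_pos: [0.5181, -0.0276, 0.251]
ee_rot: [[-0.076, -0.997, -0.0], [-0.997, 0.076, 0.0], [-0.0, 0.0, -1.0]]
wrist_force: [1.2, -0.5, 0.4]
gripper_width: 0.007
gripper_force: 0.0
```

drive_tool(
  steps=[0,0,0,0,0,0,0,0,0,0,0,0,0,0,0,0,0,0,0,0,0,0,0,0,0,0,0,0,0,0,0,0,0,0,0,0,0,0,0,0,0,0,0,0,0,0,0,0,0,0,0,0,0,0,0,0,0,0,0,0,0,0,0,0,0,0,0,0,0,0],
)

```text
time_s: 19.38
tcp_pos: [0.5181, -0.0276, 0.251]
ee_rot: [[-0.076, -0.997, -0.0], [-0.997, 0.076, 0.0], [-0.0, 0.0, -1.0]]
wrist_force: [0.2, -0.2, 0.2]
gripper_width: 0.007
gripper_force: 0.0
```

drive_tool(
  steps=[0,0,0,0,0,0,0,0,0,0,0,0,0,0,0,0,0,0,0,0,0,0,0,0,0,0,0,0,0,0,0,0,0,0,0,0,0,0,0,0,0,0,0,0,0,0,0,0,0,0,0,0,0,0,0,0,0,0,0,0,0,0,0,0,0,0,0,0,0,0],
)

```text
time_s: 20.22
tcp_pos: [0.5181, -0.0276, 0.251]
ee_rot: [[-0.076, -0.997, -0.0], [-0.997, 0.076, -0.0], [0.0, 0.0, -1.0]]
wrist_force: [0.2, -0.5, -0.1]
gripper_width: 0.008
gripper_force: 0.0
```

drive_tool(
  steps=[0,0,0,0,0,0,0,0,0,0,0,0,0,0,0,0,0,0,0,0,0,0,0,0,0,0,0,0,0,0,0,0,0,0,0,0,0,0,0,0,0,0,0,0,0,0,0,0,0,0,0,0,0,0,0,0,0,0,0,0,0,0,0,0,0,0,0,0,0,0],
)

```text
time_s: 21.05
tcp_pos: [0.5181, -0.0276, 0.2511]
ee_rot: [[-0.076, -0.997, 0.0], [-0.997, 0.076, 0.0], [-0.0, -0.0, -1.0]]
wrist_force: [0.7, 0.4, 0.9]
gripper_width: 0.007
gripper_force: 0.0
```

Run:
```python
from h import *
w=r.capture("wrist");print(w2px("wrist",[.5176,-.0314,.095]))
b=r.capture("scene")[110:270,190:370]
cv2.imwrite("pics/l3.png",np.hstack([cv2.resize(w,(440,330)),cv2.resize(b,(350,330))]))
```

```text
[260.  170.5]
```

View pics/l3.png

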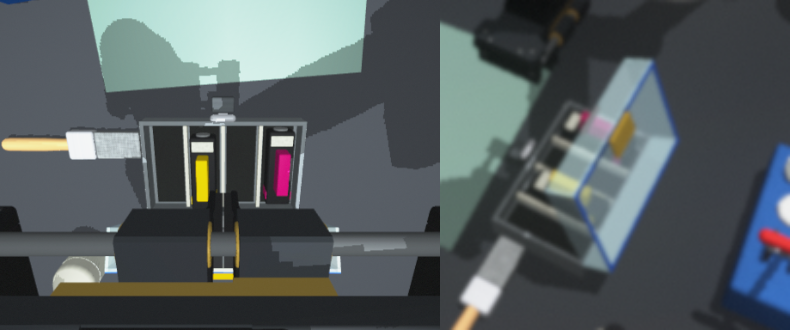

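```bash
cat >> h.py <<'E'
T=np.array([.5216,.0225,0]);ty=np.radians(-4.27);TR=np.array([[np.cos(ty),-np.sin(ty),0],[np.sin(ty),np.cos(ty),0],[0,0,1]])
def lidp(th,s,n,x=0):
    return T+TR@np.array([x,.071-s*np.cos(th)+n*np.sin(th),.034+s*np.sin(th)+n*np.cos(th)])
E
python3 - <<'E'
from h import *
for th in(.09,.5,.8,1,1.2,1.3,1.4,1.5,1.57,1.65,1.75,1.9):print(th,w2px("scene",lidp(th,.125,.05)),w2px("scene",lidp(th,.142,.042,.114)),w2px("wrist",lidp(th,.125,.05)),w2px("wrist",lidp(th,.142,.0,.114)))
E
```

```text
0.09 [245.  175.4] [217.6 205.8] [260.1 175.4] [158.3 145.5]
0.5 [256.9 170.5] [228.2 200.4] [260.2 225.1] [142.5 173. ]
0.8 [269.5 170.7] [241.2 200.4] [260.3 271.5] [132.2 210.8]
1 [279.2 172.8] [251.8 202.6] [260.3 302.3] [127.5 242.6]
1.2 [289.3 176.4] [263.4 206.6] [260.4 329.4] [125.3 276.7]
1.3 [294.4 178.7] [269.4 209.1] [260.4 340.8] [125.2 293.6]
1.4 [299.3 181.4] [275.3 212.1] [260.4 350.6] [125.9 309.8]
1.5 [304.1 184.3] [281.2 215.4] [260.4 358.5] [127.2 324.8]
1.57 [307.3 186.5] [285.2 217.8] [260.4 363. ] [128.5 334.5]
1.65 [310.9 189.1] [289.7 220.8] [260.4 367. ] [130.4 344.6]
1.75 [314.9 192.6] [295.  224.7] [260.3 370.4] [133.2 355.5]
1.9 [320.3 198. ] [302.2 230.8] [260.3 372.5] [138.2 368.2]
```

drive_tool(
  steps=[0,0,0,-0.034,0,0,0,0,0,0,-0.034,0,0,0,0,0,0,-0.034,0,0,0,0,0,0,-0.034,0,0,0,0,0,0,0,0,0,0,0,0,0,0,0,0.036,0,0,0,0,0,0,0.036,0,0,0,0,0,0,0,0],
)

```text
time_s: 21.82
tcp_pos: [0.5239, 0.1066, 0.1725]
ee_rot: [[-0.077, -0.997, -0.014], [-0.997, 0.077, -0.004], [0.005, 0.013, -1.0]]
wrist_force: [-0.7, 0.4, -0.9]
gripper_width: 0.004
gripper_force: 0.0
```

drive_tool(
  steps=[0,0,0,0.016,0,-0.002,0,0,0,0,0.016,0,-0.002,0,0,0,0,0.013,0,0.0035,0,0,0,0,0.013,0,0.0035,0,0,0,0,0.012,0,0.0065,0,0,0,0,0.012,0,0.0065,0,0,0,0,0.0105,0,0.0085,0,0,0,0,0.0105,0,0.0085,0],
)

```text
time_s: 22.48
tcp_pos: [0.5205, 0.0041, 0.1453]
ee_rot: [[-0.076, -0.997, 0.0], [-0.997, 0.076, 0.0], [-0.0, -0.0, -1.0]]
wrist_force: [0.9, 0.4, 0.7]
gripper_width: 0.004
gripper_force: 0.4
```

```bash
cat >> h.py <<'E'
def lidang():
    im=r.capture("scene");h=cv2.cvtColor(im,cv2.COLOR_BGR2HSV);m=cv2.inRange(h,(12,110,90),(38,255,255));m[:130]=0;m[215:]=0;m[:,:225]=0;m[:,340:]=0
    k,l,s,ce=cv2.connectedComponentsWithStats(m)
    print([(ce[i].round(1).tolist(),int(s[i,4])) for i in range(1,k) if s[i,4]>8]);return im
E
python3 - <<'E'
from h import *
im=lidang();s=r.sense();print(s["tcp_pos"],s["wrist_force"])
E
```

```text
[]
[0.5184344  0.00265169 0.14303279] [-0.80046699 -0.54648284 -1.68351916]
```

drive_tool(
  steps=[0,0,0,0.008,0,0.009,0,0,0,0,0.008,0,0.009,0,0,0,0,0.008,0,0.008,0,0,0,0,0.004,0,0.004,0,0,0,0,0,0,0,0],
)

```text
time_s: 22.95
tcp_pos: [0.5178, -0.0234, 0.1149]
ee_rot: [[-0.077, -0.997, -0.002], [-0.997, 0.077, -0.0], [0.001, 0.002, -1.0]]
wrist_force: [0.4, -0.3, 0.4]
gripper_width: 0.006
gripper_force: 0.0
```

Run:
```python
from h import *
im=lidang();s=r.sense();print(s["tcp_pos"],s["wrist_force"])
w=r.capture("wrist")
cv2.imwrite("pics/l4.png",np.hstack([cv2.resize(w,(440,330)),cv2.resize(im[110:270,190:370],(350,330))]))
```

```text
[([244.9, 180.7], 11)]
[ 0.51824907 -0.02304547  0.11547288] [-0.0975817   0.68891101  0.68861948]
```

View pics/l4.png

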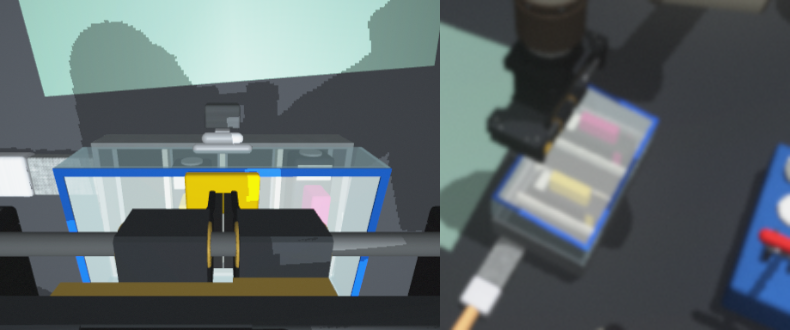

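drive_tool(
  steps=[0,0,0,0.004,0,0.002,0,0,0,0,0,0,0.003,0,0,0,0,0,0,0.003,0,0,0,0,0,0,0.002,0,0,0,0,0,0,0,0],
)

```text
time_s: 23.47
tcp_pos: [0.5186, -0.0269, 0.1066]
ee_rot: [[-0.076, -0.997, 0.001], [-0.997, 0.076, -0.0], [0.0, -0.001, -1.0]]
wrist_force: [0.4, -1.3, 0.2]
gripper_width: 0.005
gripper_force: 0.5
```

drive_tool(
  steps=[0,0,0,0,0,0.002,0,0,0,0,0,0,0.001,0,0,0,0,0,0,0,0],
)

```text
time_s: 23.72
tcp_pos: [0.5182, -0.0264, 0.1034]
ee_rot: [[-0.075, -0.997, -0.0], [-0.997, 0.075, -0.0], [0.0, 0.0, -1.0]]
wrist_force: [-1.2, 0.1, 3.5]
gripper_width: 0.007
gripper_force: 2.2
```

drive_tool(
  steps=[0,0,0,0,0,0.002,0,0,0,0,0,0,0,0],
)

```text
time_s: 23.88
tcp_pos: [0.5183, -0.0265, 0.1032]
ee_rot: [[-0.075, -0.997, 0.0], [-0.997, 0.075, -0.001], [0.001, -0.0, -1.0]]
wrist_force: [-6.1, 0.6, 16.4]
gripper_width: 0.005
gripper_force: 7.9
```

drive_tool(
  steps=[0,0,0,0,0,0.002,0,0,0,0,0,0,0,0],
)

```text
time_s: 24.05
tcp_pos: [0.5183, -0.0265, 0.103]
ee_rot: [[-0.074, -0.997, 0.001], [-0.997, 0.074, -0.001], [0.001, -0.001, -1.0]]
wrist_force: [-10.1, 1.4, 26.9]
gripper_width: 0.006
gripper_force: 13.4
```

drive_tool(
  steps=[0,0,0,0,0,-0.02,0,0,0,0,0,0,-0.04,0,0,0,0,0,0,-0.04,0,0,0,0,0,0,0,0],
)

```text
time_s: 24.38
tcp_pos: [0.5228, -0.026, 0.207]
ee_rot: [[-0.074, -0.997, 0.016], [-0.997, 0.074, 0.001], [-0.002, -0.016, -1.0]]
wrist_force: [0.5, 0.5, 1.7]
gripper_width: 0.008
gripper_force: 0.0
```

Run:
```python
from h import *
s=r.sense();print(s["tcp_pos"],s["joints"])
im=r.capture("wrist");h=cv2.cvtColor(im,cv2.COLOR_BGR2HSV);m=cv2.inRange(h,(24,180,150),(32,255,255));m[230:]=0
n,l,st,ce=cv2.connectedComponentsWithStats(m);print(st[1:][st[1:,4]>40].tolist())
for th in(0,.09):print(th,[w2px("wrist",lidp(th,a,.05,b)).tolist() for a,b in((.14,.025),(.14,-.025),(.11,.025))])
```

```text
[ 0.52284529 -0.02602023  0.20695876] [ 15.0213114   13.43384859 -17.39023324   0.19734392 -58.2799029
 -19.3465379 ]
[[239, 159, 56, 32, 1763]]
0 [[235.4, 162.1], [293.5, 162.2], [236.3, 194.9]]
0.09 [[234.4, 171.5], [294.7, 171.6], [235.5, 204.0]]
```

drive_tool(
  steps=[0,0,-0.122,0,0,0,1,0,0,-0.122,0,0,0,1,0,0,-0.122,0,0,0,1,0,0,-0.122,0,0,0,1,0,0,-0.122,0,0,0,1,0,0,-0.122,0,0,0,1,0,0,0,0,0,0,1],
)

```text
time_s: 25.02
tcp_pos: [0.5174, -0.0265, 0.1975]
ee_rot: [[0.612, -0.791, -0.003], [-0.791, -0.612, -0.0], [-0.002, 0.002, -1.0]]
wrist_force: [-0.7, -0.7, 0.6]
gripper_width: 0.449
gripper_force: 0.0
```

drive_tool(
  steps=[0,0,0,-0.0346,-0.011,0,1,0,0,0,-0.0346,-0.011,0,1,0,0,0,-0.0346,-0.011,0,1,0,0,0,-0.0346,-0.011,0,1,0,0,0,-0.0346,-0.011,0,1,0,0,0,-0.0346,-0.011,0,1,0,0,0,-0.0346,-0.011,0,1,0,0,0,-0.0346,-0.011,0,1,0,0,0,-0.0346,-0.011,0,1,0,0,0,0,0,0,1],
)

```text
time_s: 25.85
tcp_pos: [0.4052, 0.2852, 0.1983]
ee_rot: [[0.612, -0.791, 0.0], [-0.791, -0.612, 0.001], [-0.001, -0.001, -1.0]]
wrist_force: [-0.1, -1.5, 0.7]
gripper_width: 0.999
gripper_force: 0.0
```

Run:
```python
from h import *
s=r.sense();print(s["tcp_pos"],s["joints"].round(1))
w=r.capture("wrist");print(w2px("wrist",[.3985,.315,.102]))
cv2.imwrite("pics/c1.png",w)
```

```text
[0.4052447  0.28519816 0.19827633] [ 53.9  11.7 -21.1  -0.  -57.2 -16.2]
[243.5 227.8]
```

View pics/c1.png

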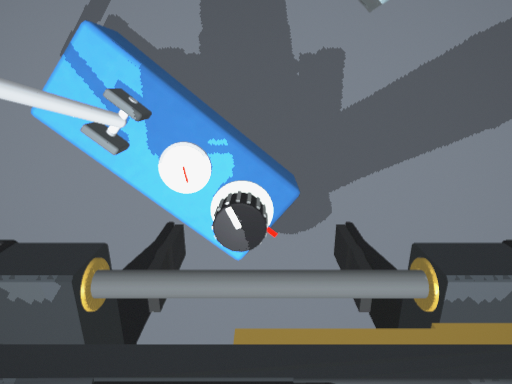

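drive_tool(
  steps=[0,0,-0.12,0,0,0,1,0,0,-0.12,0,0,0,1,0,0,-0.12,0,0,0,1,0,0,-0.12,0,0,0,1,0,0,-0.12,0,0,0,1,0,0,-0.12,0,0,0,1,0,0,0,-0.009,-0.028,0,1,0,0,0,0,0,0,1,0,0,0,0,0,0,1],
)

```text
time_s: 26.65
tcp_pos: [0.4032, 0.3095, 0.1982]
ee_rot: [[0.981, -0.196, -0.001], [-0.196, -0.981, -0.001], [-0.001, 0.001, -1.0]]
wrist_force: [0.8, 0.6, -0.2]
gripper_width: 1.0
gripper_force: 0.0
```

Run:
```python
from h import *
s=r.sense();print(s["tcp_pos"],s["joints"].round(1))
w=r.capture("wrist");c=cam("wrist");g=cv2.GaussianBlur(cv2.cvtColor(w,cv2.COLOR_BGR2GRAY),(5,5),1)
u,v=w2px("wrist",[.4015,.314,.102],c);print(u,v)
C=cv2.HoughCircles(g,cv2.HOUGH_GRADIENT,1,10,param1=80,param2=12,minRadius=20,maxRadius=42)
if C is not None:
    for q in C[0][:12]:
        if abs(q[0]-u)<40 and abs(q[1]-v)<40: print(q.round(1),px2w("wrist",q[0],q[1],.102,c))
x0,y0=int(u)-80,int(v)-80;cv2.imwrite("pics/c2.png",cv2.resize(w[max(y0,0):y0+160,x0:x0+160],None,fx=3,fy=3));print(x0,max(y0,0))
```

```text
[0.40317885 0.30948034 0.1981938 ] [ 55.8  12.9 -19.4  -0.  -57.8  22.9]
254.5 198.1
[249.5 185.5  32.5] [0.4128 0.3158 0.102 ]
[247.5 197.5  26.8] [0.4031 0.3195 0.102 ]
[239.5 185.5  41.4] [0.4144 0.3237 0.102 ]
[255.5 203.5  37. ] [0.3967 0.3142 0.102 ]
174 118
```

View pics/c2.png

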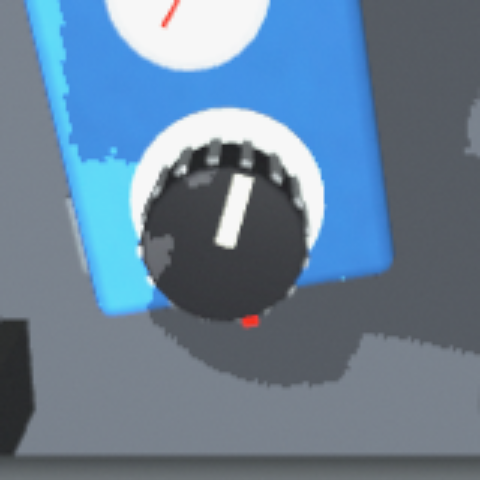

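drive_tool(
  steps=[0,0,0,-0.003,-0.0065,0,1,0,0,0,0,0,0.035,1,0,0,0,0,0,0.03,1,0,0,0,0,0,0.025,1,0,0,0,0,0,0.011,1,0,0,0,0,0,0,1,0,0,0,0,0,0,1],
)

```text
time_s: 27.28
tcp_pos: [0.4017, 0.3163, 0.0978]
ee_rot: [[0.981, -0.194, -0.001], [-0.194, -0.981, -0.001], [-0.0, 0.001, -1.0]]
wrist_force: [-0.4, -0.2, 0.5]
gripper_width: 0.998
gripper_force: 0.0
```

drive_tool(
  steps=[0,0,0,0,0,0,0.5,0,0,0,0,0,0,0.5,0,0,0,0,0,0,0.5,0,0,0,0,0,0,0.5,0,0,0,0,0,0,0.5,0,0,0,0,0,0,0.5,0,0,0,0,0,0,0.5,0,0,0,0,0,0,0.5,0,0,0,0,0,0,0.5,0,0,0,0,0,0,0.5],
)

```text
time_s: 28.12
tcp_pos: [0.4022, 0.3187, 0.0984]
ee_rot: [[0.981, -0.193, 0.002], [-0.193, -0.981, 0.004], [0.001, -0.004, -1.0]]
wrist_force: [-0.6, 4.6, -1.6]
gripper_width: 0.523
gripper_force: 30.0
```

drive_tool(
  steps=[0,0,0,0,-0.0025,0,0,0,0,0,0,0,0,0,0,0,0.08,0,0,0,0,0,0,0.1,0,0,0,0,0,0,0.1,0,0,0,0,0,0,0.1,0,0,0,0,0,0,0.1,0,0,0,0,0,0,0.1,0,0,0,0,0,0,0,0,0,0,0],
)

```text
time_s: 28.87
tcp_pos: [0.4018, 0.3181, 0.0983]
ee_rot: [[0.713, -0.701, -0.001], [-0.701, -0.713, -0.002], [0.001, 0.002, -1.0]]
wrist_force: [-0.6, -2.7, 5.0]
gripper_width: 0.518
gripper_force: 30.0
```

Run:
```python
from h import *
s=r.sense();print(s["tcp_pos"],s["joints"].round(1),s["moment"],s["wrist_force"],s["gripper_force"])
```

```text
[0.40175336 0.31811753 0.09825231] [ 56.5  20.3 -26.    0.  -43.9 -11.1] [-0.6447205   0.30267897 -0.10386869] [-0.62863727 -2.67089818  5.01199144] 30.00198919326067
```

drive_tool(
  steps=[0,0,0.11,0,0,0,0,0,0,0.11,0,0,0,0,0,0,0.11,0,0,0,0,0,0,0.11,0,0,0,0,0,0,0.11,0,0,0,0,0,0,0.11,0,0,0,0,0,0,0.11,0,0,0,0,0,0,0.11,0,0,0,0,0,0,0.11,0,0,0,0,0,0,0.11,0,0,0,0],
)

```text
time_s: 29.7
tcp_pos: [0.4002, 0.3177, 0.0982]
ee_rot: [[-0.302, -0.953, -0.004], [-0.953, 0.302, -0.003], [0.004, 0.003, -1.0]]
wrist_force: [-8.4, -1.2, 8.6]
gripper_width: 0.525
gripper_force: 30.0
```

drive_tool(
  steps=[0,0,0.1,0,0,0,0,0,0,0.1,0,0,0,0,0,0,0.1,0,0,0,0,0,0,0.1,0,0,0,0,0,0,0.1,0,0,0,0,0,0,0.1,0,0,0,0,0,0,0.05,0,0,0,0,0,0,0,0,0,0,0],
)

```text
time_s: 30.37
tcp_pos: [0.3995, 0.3183, 0.0982]
ee_rot: [[-0.816, -0.579, -0.005], [-0.578, 0.816, -0.002], [0.005, 0.001, -1.0]]
wrist_force: [-11.4, 0.4, 9.4]
gripper_width: 0.523
gripper_force: 30.0
```

Run:
```python
from h import *
s=r.sense();print(s["tcp_pos"],s["joints"].round(1),s["moment"],s["wrist_force"],s["gripper_force"])
```

```text
[0.39946801 0.31826088 0.09824331] [  56.7   20.2  -26.    -0.2  -44.  -111.2] [ 0.32308857  3.24465931 -0.14456938] [-11.37113067   0.38745785   9.44210571] 30.001412113197148
```

drive_tool(
  steps=[0,0,0.05,0.0016,0.0012,0,0,0,0,0.05,0,0,0,0,0,0,0.05,0,0,0,0,0,0,0.05,0,0,0,0,0,0,0,0,0,0,0],
)

```text
time_s: 30.78
tcp_pos: [0.3991, 0.3186, 0.0983]
ee_rot: [[-0.914, -0.405, -0.002], [-0.405, 0.914, -0.001], [0.002, -0.001, -1.0]]
wrist_force: [-4.3, -1.4, 6.2]
gripper_width: 0.52
gripper_force: 30.0
```

Run:
```python
from h import *
s=r.sense();print(s["joints"].round(1),s["moment"],s["wrist_force"],s["ee_rot"][:2,0])
```

```text
[ 5.680e+01  2.010e+01 -2.620e+01 -1.000e-01 -4.380e+01 -1.228e+02] [-0.13834014  1.17982838 -0.16073377] [-4.31816091 -1.38068989  6.17934424] [-0.91413274 -0.4054088 ]
```

drive_tool(
  steps=[0,0,0.05,0,0,0,0,0,0,0.05,0,0,0,0,0,0,0.05,0,0,0,0,0,0,0,0,0,0,0],
)

```text
time_s: 31.12
tcp_pos: [0.3991, 0.3188, 0.0983]
ee_rot: [[-0.964, -0.264, -0.002], [-0.264, 0.964, -0.001], [0.002, -0.0, -1.0]]
wrist_force: [-5.2, -0.4, 5.7]
gripper_width: 0.523
gripper_force: 30.0
```

Run:
```python
from h import *
s=r.sense();print(s["joints"].round(1),s["moment"],s["wrist_force"],s["ee_rot"][:2,0])
```

```text
[ 5.680e+01  2.010e+01 -2.620e+01 -1.000e-01 -4.380e+01 -1.314e+02] [ 0.03879228  1.30491613 -0.09831181] [-5.17864747 -0.39041294  5.72067674] [-0.9644579  -0.26422934]
```

drive_tool(
  steps=[0,0,0.05,0,0,0,0,0,0,0.05,0,0,0,0,0,0,0.05,0,0,0,0,0,0,0,0,0,0,0],
)

```text
time_s: 31.45
tcp_pos: [0.4005, 0.3193, 0.0983]
ee_rot: [[-0.993, -0.12, 0.001], [-0.12, 0.993, -0.0], [-0.001, -0.0, -1.0]]
wrist_force: [0.4, -0.5, 2.2]
gripper_width: 0.52
gripper_force: 30.0
```

Run:
```python
from h import *
s=r.sense();print(s["joints"].round(1)[5],s["moment"],s["wrist_force"],s["ee_rot"][:2,0])
```

```text
-139.9 [-0.30762671 -0.48192482  0.35119336] [ 0.38436223 -0.53521782  2.16202484] [-0.99274219 -0.12025823]
```

drive_tool(
  steps=[0,0,0.05,0,0,0,0,0,0,0.05,0,0,0,0,0,0,0,0,0,0,0],
)

```text
time_s: 31.7
tcp_pos: [0.4005, 0.3193, 0.0984]
ee_rot: [[-1.0, -0.021, 0.001], [-0.021, 1.0, -0.0], [-0.001, -0.0, -1.0]]
wrist_force: [1.7, -1.8, 3.5]
gripper_width: 0.524
gripper_force: 30.0
```

Run:
```python
from h import *
s=r.sense();print(s["joints"].round(1)[5],s["moment"],s["wrist_force"],s["ee_rot"][:2,0])
```

```text
-145.6 [-0.33203772 -0.48760934  0.60079533] [ 1.68924382 -1.7564782   3.47797265] [-0.99977986 -0.02096183]
```

drive_tool(
  steps=[0,0,0.05,0,0,0,0,0,0,0.05,0,0,0,0,0,0,0.05,0,0,0,0,0,0,0,0,0,0,0],
)

```text
time_s: 32.03
tcp_pos: [0.4004, 0.3193, 0.0984]
ee_rot: [[-0.992, 0.13, 0.001], [0.13, 0.992, 0.0], [-0.001, 0.0, -1.0]]
wrist_force: [1.4, -0.9, 3.2]
gripper_width: 0.523
gripper_force: 30.0
```

Run:
```python
from h import *
s=r.sense();print(s["joints"].round(1)[5],s["moment"],s["wrist_force"],s["ee_rot"][:2,0])
```

```text
-154.3 [-0.42377667 -0.58472134  0.42051848] [ 1.42826753 -0.90617826  3.15651779] [-0.99156244  0.1296279 ]
```

drive_tool(
  steps=[0,0,0,0,0,0,1,0,0,0,0,0,0,1,0,0,0,0,0,0,1,0,0,0,0,0,0,1,0,0,0,0,0,0,1,0,0,0,0,0,-0.03,1,0,0,0,0,0,-0.04,1,0,0,0,0,0,-0.04,1,0,0,0,0,0,-0.03,1,0,0,0,0,0,0,1],
)

```text
time_s: 32.87
tcp_pos: [0.4026, 0.3219, 0.2453]
ee_rot: [[-0.991, 0.131, 0.01], [0.131, 0.991, 0.011], [-0.008, 0.012, -1.0]]
wrist_force: [0.8, -0.4, 0.3]
gripper_width: 0.999
gripper_force: 0.0
```

Run:
```python
from h import *
s=r.sense();print(s["tcp_pos"],s["joints"].round(1))
w=r.capture("wrist");c=cam("wrist")
u,v=w2px("wrist",[.4,.319,.102],c);x0,y0=max(0,int(u)-80),max(0,int(v)-80);k=w[y0:y0+160,x0:x0+160]
t=r.capture("top");m=cv2.resize(t[160:270,135:290],None,fx=3,fy=3)
A=cv2.resize(k,None,fx=2.2,fy=2.2);hh=max(A.shape[0],m.shape[0]);pad=lambda i:cv2.copyMakeBorder(i,0,hh-i.shape[0],0,0,0)
cv2.imwrite("pics/c3.png",np.hstack([pad(A),pad(m)])[:, :800])
```

```text
[0.40259772 0.32186725 0.24529721] [ 5.680e+01  1.080e+01 -1.500e+01  1.000e-01 -6.340e+01 -1.544e+02]
```

View pics/c3.png

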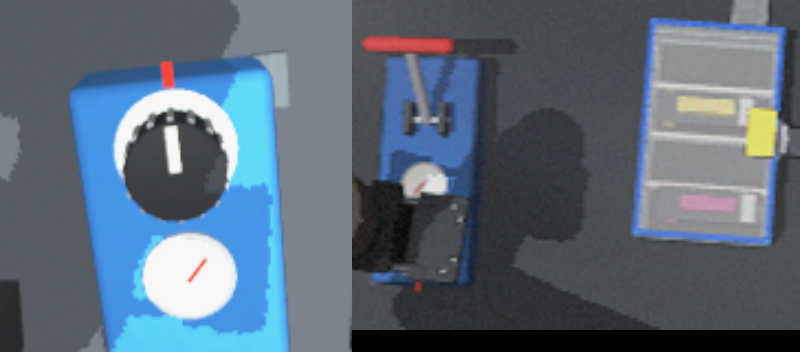

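drive_tool(
  steps=[0,0,-0.12,0,0,0,1,0,0,-0.12,0,0,0,1,0,0,-0.12,0,0,0,1,0,0,-0.12,0,0,0,1,0,0,-0.12,0,0,0,1,0,0,-0.12,0,0,0,1,0,0,-0.12,0,0,0,1],
)

```text
time_s: 33.55
tcp_pos: [0.3993, 0.3184, 0.2358]
ee_rot: [[-0.757, -0.654, -0.003], [-0.654, 0.757, -0.003], [0.004, -0.001, -1.0]]
wrist_force: [-0.8, 0.9, 0.4]
gripper_width: 0.999
gripper_force: 0.0
```

drive_tool(
  steps=[0,0,-0.12,0,0,0,1,0,0,-0.12,0,0,0,1,0,0,-0.12,0,0,0,1,0,0,-0.12,0,0,0,1,0,0,-0.12,0,0,0,1,0,0,-0.12,0,0,0,1,0,0,-0.12,0,0,0,1,0,0,0,0,0,0,1],
)

```text
time_s: 34.22
tcp_pos: [0.3994, 0.3185, 0.236]
ee_rot: [[-0.022, -1.0, -0.003], [-1.0, 0.022, -0.003], [0.003, 0.003, -1.0]]
wrist_force: [-1.0, -0.5, -0.0]
gripper_width: 0.998
gripper_force: 0.0
```

drive_tool(
  steps=[0,0,0,0.0054,-0.0388,0,1,0,0,0,0.0054,-0.0388,0,1,0,0,0,0.0054,-0.0388,0,1,0,0,0,0.0054,-0.0388,0,1,0,0,0,0.0054,-0.0388,0,1,0,0,0,0,0,0,1,0,0,0,0,0,0,1],
)

```text
time_s: 34.8
tcp_pos: [0.5942, 0.2863, 0.2345]
ee_rot: [[-0.03, -1.0, -0.004], [-1.0, 0.03, -0.003], [0.003, 0.004, -1.0]]
wrist_force: [-0.5, 0.1, -0.1]
gripper_width: 1.0
gripper_force: 0.0
```

Run:
```python
from h import *
s=r.sense();print(s["tcp_pos"],s["joints"].round(1))
for n in("wrist","scene","top"):
    im=r.capture(n)
    for b in blobs(im,"red",25): print(n,b[0],b[1],px2w(n,*b[0],.173),[px2w(n,*q,.173)[:2].tolist() for q in cv2.boxPoints(b[2])])
```

```text
[0.59424291 0.28632976 0.2345279 ] [ 39.7  25.8   5.4  -0.  -69.9 -41.4]
wrist [261.7 229.6] 1650 [0.5921 0.3023 0.173 ] [[0.5987, 0.2712], [0.5842, 0.2716], [0.5852, 0.3351], [0.601, 0.3346]]
scene [170.5  12.8] 1143 [ 0.023  -0.5367  0.173 ] [[0.1357, -0.6419], [-0.0174, -0.7323], [-0.0802, -0.4053], [0.0733, -0.3416]]
scene [141.3  69.2] 1161 [ 0.3335 -0.4535  0.173 ] [[0.4158, -0.4895], [0.2189, -0.5629], [0.238, -0.4243], [0.4268, -0.3669]]
top [444.2 307.5] 1236 [ 0.208  -0.5176  0.173 ] [[0.2702, -0.4777], [0.2761, -0.5757], [0.1417, -0.5743], [0.136, -0.4779]]
top [  7.2 345. ] 28 [0.1128 0.7017 0.173 ] [[0.1181, 0.711], [0.1181, 0.6944], [0.1074, 0.6934], [0.1075, 0.7101]]
```

drive_tool(
  steps=[0,0,0,0,0.0015,0.03,1,0,0,0,0,0,0.02,1,0,0,0,0,0,0.0125,1,0,0,0,0,0,0,0.3,0,0,0,0,0,0,0.3,0,0,0,0,0,0,0.3,0,0,0,0,0,0,0.3,0,0,0,0,0,0,0.3,0,0,0,0,0,0,0.3,0,0,0,0,0,0,0.3],
)

```text
time_s: 35.78
tcp_pos: [0.5921, 0.2877, 0.1762]
ee_rot: [[-0.024, -1.0, 0.001], [-1.0, 0.024, 0.001], [-0.001, -0.001, -1.0]]
wrist_force: [-0.4, 0.3, 0.3]
gripper_width: 0.557
gripper_force: 0.0
```

drive_tool(
  steps=[0,0,0,0,0,0,0.3,0,0,0,0,0,0,0,0,0,0,0,0,0,0,0,0,0,0,0,0,0,0,0,0,0,0,0,0,0,0,0,0,0,0,0,0,0,0,0,0,0,0,0,0,0,0,0,0,0],
)

```text
time_s: 36.45
tcp_pos: [0.5923, 0.2876, 0.1755]
ee_rot: [[-0.024, -1.0, 0.001], [-1.0, 0.024, 0.0], [-0.0, -0.001, -1.0]]
wrist_force: [1.9, -0.8, -1.7]
gripper_width: 0.172
gripper_force: 30.0
```

drive_tool(
  steps=[0,0,0,0,0.0108,-0.0052,0,0,0,0,0,0.0112,-0.0041,0,0,0,0,0,0.0117,-0.003,0,0,0,0,0,0.0118,-0.0018,0,0,0,0,0,0.012,-0.0006,0,0,0,0,0,0.012,0.0006,0,0,0,0,0,0.0118,0.0018,0,0,0,0,0,0.0117,0.003,0,0,0,0,0,0,0,0],
)

```text
time_s: 37.2
tcp_pos: [0.5023, 0.291, 0.1894]
ee_rot: [[-0.022, -1.0, 0.012], [-1.0, 0.022, 0.005], [-0.005, -0.012, -1.0]]
wrist_force: [7.9, -3.9, 5.9]
gripper_width: 0.17
gripper_force: 30.0
```

drive_tool(
  steps=[0,0,0,0,0.0056,0.002,0,0,0,0,0,0.0056,0.0021,0,0,0,0,0,0.0054,0.0026,0,0,0,0,0,0.0054,0.0026,0,0,0,0,0,0.0053,0.0031,0,0,0,0,0,0.0053,0.0032,0,0,0,0,0,0.002,0.001,0,0,0,0,0,0,0,0,0,0,0,0,0,0,0],
)

```text
time_s: 37.95
tcp_pos: [0.469, 0.2922, 0.1723]
ee_rot: [[-0.022, -1.0, 0.012], [-1.0, 0.022, 0.005], [-0.005, -0.012, -1.0]]
wrist_force: [9.5, -2.4, 6.4]
gripper_width: 0.171
gripper_force: 30.0
```

drive_tool(
  steps=[0,0,0,0,0.003,0.002,0,0,0,0,0,0.003,0.002,0,0,0,0,0,0,0,0,0,0,0,0,0,0,0],
)

```text
time_s: 38.28
tcp_pos: [0.4665, 0.2924, 0.1707]
ee_rot: [[-0.021, -1.0, 0.019], [-1.0, 0.021, 0.006], [-0.007, -0.019, -1.0]]
wrist_force: [17.4, -7.0, 10.3]
gripper_width: 0.174
gripper_force: 30.0
```

drive_tool(
  steps=[0,0,0,0,-0.004,-0.0025,0,0,0,0,0,-0.004,-0.0025,0,0,0,0,0,-0.0053,-0.0032,0,0,0,0,0,-0.0053,-0.0031,0,0,0,0,0,-0.0054,-0.0026,0,0,0,0,0,-0.0054,-0.0026,0,0,0,0,0,-0.0056,-0.0021,0,0,0,0,0,-0.0056,-0.002,0],
)

```text
time_s: 38.95
tcp_pos: [0.5012, 0.2911, 0.1854]
ee_rot: [[-0.024, -1.0, 0.005], [-1.0, 0.024, 0.004], [-0.004, -0.005, -1.0]]
wrist_force: [6.4, 1.3, -1.9]
gripper_width: 0.168
gripper_force: 30.0
```

drive_tool(
  steps=[0,0,0,0,-0.0058,-0.0016,0,0,0,0,0,-0.0059,-0.0014,0,0,0,0,0,-0.0059,-0.0011,0,0,0,0,0,-0.0059,-0.0007,0,0,0,0,0,-0.006,-0.0004,0,0,0,0,0,-0.006,-0.0002,0,0,0,0,0,-0.006,0.0002,0,0,0,0,0,-0.006,0.0004,0,0,0,0,0,-0.0059,0.0008,0,0,0,0,0,-0.0059,0.001,0],
)

```text
time_s: 39.78
tcp_pos: [0.5587, 0.2887, 0.1878]
ee_rot: [[-0.024, -1.0, 0.0], [-1.0, 0.024, 0.001], [-0.001, -0.0, -1.0]]
wrist_force: [3.2, 2.3, -2.0]
gripper_width: 0.176
gripper_force: 30.0
```

drive_tool(
  steps=[0,0,0,0,-0.0059,0.0014,0,0,0,0,0,-0.0058,0.0016,0,0,0,0,0,-0.0056,0.002,0,0,0,0,0,-0.0056,0.0021,0,0,0,0,0,-0.0054,0.0025,0,0,0,0,0,-0.0054,0.0027,0,0,0,0,0,0,0,0,0,0,0,0,0,0,0],
)

```text
time_s: 40.45
tcp_pos: [0.5922, 0.2874, 0.1751]
ee_rot: [[-0.024, -1.0, 0.0], [-1.0, 0.024, -0.0], [0.0, -0.0, -1.0]]
wrist_force: [3.9, 0.2, -3.5]
gripper_width: 0.176
gripper_force: 30.0
```

drive_tool(
  steps=[0,0,0,0,-0.0015,0.0008,0,0,0,0,0,-0.001,0.0005,0,0,0,0,0,0,0,0,0,0,0,0,0,0,0],
)

```text
time_s: 40.78
tcp_pos: [0.5925, 0.2873, 0.175]
ee_rot: [[-0.024, -1.0, -0.003], [-1.0, 0.024, -0.001], [0.001, 0.003, -1.0]]
wrist_force: [-4.8, 0.9, 2.8]
gripper_width: 0.171
gripper_force: 30.0
```

drive_tool(
  steps=[0,0,0,0,0,0,0.4,0,0,0,0,0,0,0.7,0,0,0,0,0,0,1,0,0,0,0,0,0,1,0,0,0,0,0,0,1,0,0,0,0,0,-0.03,1,0,0,0,0,0,-0.04,1,0,0,0,0,0,-0.04,1,0,0,0,0,0,-0.02,1,0,0,0,0,0,0,1],
)

```text
time_s: 41.62
tcp_pos: [0.5967, 0.2883, 0.3115]
ee_rot: [[-0.024, -1.0, 0.011], [-1.0, 0.024, 0.006], [-0.006, -0.011, -1.0]]
wrist_force: [1.2, -0.1, 0.9]
gripper_width: 0.848
gripper_force: 0.0
```

Run:
```python
from h import *
s=r.sense();print(s["tcp_pos"],s["wrist_force"])
for b in blobs(r.capture("wrist"),"red",25): print(b[0],b[1],px2w("wrist",*b[0],.173),[px2w("wrist",*q,.173)[:2].tolist() for q in cv2.boxPoints(b[2])])
lidang();print(w2px("scene",lidp(0,.125,.05)),w2px("scene",lidp(.09,.125,.05)))
```

```text
[0.59669523 0.28827332 0.31148912] [ 1.22108729 -0.14902239  0.85562227]
[265.3 202.6] 1296 [0.5916 0.3107 0.173 ] [[0.5974, 0.2691], [0.5838, 0.2695], [0.5848, 0.3571], [0.5997, 0.3568]]
[([241.7, 177.5], 171)]
[243.3 177.2] [245.  175.4]
```

drive_tool(
  steps=[0,0,0,0,0,0,1,0,0,0,0,0,0,1,0,0,0,0,0,0,1,0,0,0,0,0,0,1],
)

```text
time_s: 42.05
tcp_pos: [0.5942, 0.2874, 0.3029]
ee_rot: [[-0.024, -1.0, -0.002], [-1.0, 0.024, -0.001], [0.002, 0.002, -1.0]]
wrist_force: [0.1, -0.8, -0.6]
gripper_width: 0.994
gripper_force: 0.0
```

```bash
python3 -c "
from station import r
print(r.finish_job())"
```

```text
the job is handed in; nothing more can be done
None
```

The job is handed in at about 42 s; no verdict came back, but my checks showed both cartridges present (magenta and yellow) in their own slots, lid clicked shut, cap tight, and the lever pulled to its stop and eased back to rest.

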